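# Open a left-hand screw press and take out the mended power strip

### The arm

A 6-joint arm with a two-finger parallel gripper is mounted at the origin on the work surface; the furniture and walls round the work are solid. World frame = base frame: x ahead of the robot, y to its left, z up, the work surface at z = 0. Lengths are in m, angles in rad, forces in N, time in s.
With the tool pointing down it reaches from about 0.425 to 0.925 m from the base axis. Payload 12.5 kg.
Tool frame: the origin (TCP) lies on the centre line of the jaws, within the pads' length; the fingertips stand 8 mm ahead of it and the grasp point (between the pads) lies 11 mm behind it; z points along the fingers, y is the line along which they close (so a half turn about z gives the same grasp; the last joint's range is limited). The gripper opens to 85 mm and grips with 20 to 120 N. Pads are 22 mm wide; open, the fingers measure 114 mm over their backs; the gripper's body (76 mm by 85 mm) begins 54 mm behind the grasp point. The pads swing forward as they close: fully open they stand 13 mm farther back than shut.
Start: joints at [1.185, 0.491, 1.559, -0, 1.092, -0.106], TCP at [0.173, 0.601, 0.239] pointing down, gripper open.
Joint ranges: [-3.1, 3.1], [-0.84, 2.19], [0.05, 2.79], [-1.13, 4.28], [0.06, 2.93], [-2.69, 2.69]. Speed limits (rad/s): [2.22, 2.22, 2.79, 3.14, 3.14, 3.14].

### API

Orientations are given as a unit quaternion [w, x, y, z].
In Python, from bench import manip gives the robot as it stands. The module is installed in compiled form; this text tells all that it offers.
- The arm moves only by the shell command python3 -m crank 'ROWS' [FORCE]. ROWS is text: rows parted by semicolons, each of 7 numbers parted by spaces: the finger opening in m, from 0 to 0.0854, then the shift along the tool's x, y, z in m, then the turn, a rotation vector about the tool's x, y, z in degrees. A call has 1 to 20 rows; each row is the pose to reach, as a shift and turn from the pose commanded when the call began, along the tool's axes at that moment; what a row does not reach only later rows make up. A row lasts 1/10 s, in which the tool goes at most 50 mm and 8.59 degrees, less where a joint would pass 70% of its speed; a pose out of reach is approached as far as the arm can. A call with a gripper value outside its range is refused whole. The fingers move at their own pace and stop on an object; FORCE is the grip in N (left out, the last holds). Time passes only in rows, so rows that repeat a pose let the fingers close. It gives the time, the measured TCP pose, the force, the opening and the grip force at its end, in the units of the state.
- manip.sense(): the state, without advancing time (a new reading comes with each control period).
- manip.read_camera(name): name is "scene" or "top"; returns a dict with "pixels" (400x640x3 uint8, red, green, blue), "fx", "fy", "cx", "cy" (pixels), "distortion" ([k1, k2, p1, p2, k3] as OpenCV has them; the pictures are not rectified), "T" (4x4, takes a point from camera to world coordinates). Camera axes: x right, y up, looking along -z (the intrinsics and any distortion apply to the point x, -y, -z); pixel columns grow to the right and rows downward; lengths in m; the calibration is good to about 2 mm. A picture is of the moment at which its call begins. There is no depth.
- manip.sign_off(): hands the job in; it is judged then, once.
Trained networks look in the newest picture that a camera, given by its name, has taken for a name from the list of things; names that differ only in an ending like _2 or _b are one class to them, and where a whole thing is asked for, a point or a joint stands for the part that bears it (a point fixed in the world has none). Each returns a list of dicts, best first, with "p" (0 to 1); they miss things now and then, are a little off and sometimes report something else, mostly with a low value. They report only what shows in the picture. A call takes as long as a camera call.
- manip.boxes_of(camera, query): "at" ([column, row] in pixels, amid what is visible of it).
- manip.cut_out(camera, query): "mask" (400x640 bool, what is visible of it) and "at" ([column, row] in pixels, amid what is visible of it).
The state is a dict: "t": time; "joint_pos": joint angles; "joint_velocities": joint speeds; "joint_torque": joint torques, N m; "ee_pos": TCP position; "eef_rot": TCP orientation; "wrist_force": force on the tool from outside, world axes, zero at the start; "wrist_torque": the same for the moment, N m; "opening": opening from 0.0 (shut) to 1.0 (fully open); "grip_force": force on a finger pad.
Only numpy, scipy, OpenCV 4.12 (cv2) and the standard library are available. Lean on these libraries where they do the work, as an engineer would, in place of code of your own. Each camera call takes 0.05 s, during which the arm holds its last target. There are 200 camera calls.

### The job

The mended power strip is still clamped in the blue screw press, whose screw has a left-hand thread: it loosens clockwise seen from above. Feel gently for the way it gives, turn the red handle clockwise until it comes up firmly against its stop without ever straining it, and only then take the strip out and lay it gently on the cork mat, flat, right way up, lengthwise and wholly on the mat. Leave the press open and leave the glue bottle and the small carton where they are.

Things in the scene. Friction and masses are not known exactly. Their poses are not given: they have to be found in the camera images.
- press: Blue steel screw press, fixed. Origin: on the bench under the screw axis; z up, mouth towards -x. Base plate 12 mm thick, 76 mm wide, x = -175 to +40 mm (124 mm wide for x = -36 to +40). Two columns, 26 mm in x, 18 mm wide at y = +-49 mm (80 mm clear between), carry a beam 34 mm deep in x, z = 75 to 97 mm.
- handle_grip (a point): Middle of the red wing handle, on the screw axis. The handle is an upright bar 67 mm long over its rounded ends (along this point's x), 12 mm thick (y), 24 mm high (z, 12 mm above and below this point). It lies 133 mm above the bench when tight and rises 4 mm per rad of clockwise turn. One grasp turns it at most about 1.5 rad: let go and take it again.
- handle (a joint): Wind-up of the springy torque sleeve between handle and screw, rad: 2 N m per rad; positive when the handle is pushed clockwise seen from above, near 0 when let go. About 0.05 turning freely; at a stop it grows with the hand's turn. Firmly against the stop: over 0.08 (0.16 N m) for 0.1 s; straining: over 0.18 (0.36 N m) either way.
- strip: White power strip, loose, about 0.35 kg: 53 mm wide (x), 205 mm long (y) with a cable stub at the -y end, 34 mm high, red switch 39 mm high at y = -52 mm. Origin: centre of its underside, z up. It lies on the press's base plate (12 mm above the bench), its +y end (103 mm from the origin) under the shoe, the rest out of the mouth towards the press's -x.
- mat: Cork mat fixed to the bench, 270 mm long (its x), 140 mm wide (its y), 4 mm thick. Origin: centre of its underside. Nothing lies on it.
- glue: White glue bottle with a red tip, 28x34x108 mm, standing loose on the bench. Origin: centre of its underside. To be left alone.
- card_box: Small white and yellow carton, 88x62x22 mm, lying loose on the bench. Origin: centre of its underside. To be left alone.
- boss (a point): Top centre of the round boss on the press's beam, on the screw axis: radius 31 mm, 114 mm above the bench. The handle's underside is 7 mm above it when tight. Inside, unseen, is the screw's stop: clockwise the screw runs freely (about 0.08 N m friction; it stays where left) for 1.6 to 2.7 rad, different each time, then meets the solid stop. Anticlockwise it gives at most 0.1 rad.
- shoe_face (a point): Centre of the underside of the sprung round shoe (radius 12.5 mm) on the screw axis, which presses with about 8 N on the end of the strip, 46 mm above the bench. It leaves the strip after about 0.75 rad of clockwise turn and then rises with the screw.
- cable_end (a point): Point at the underside of the strip's cable-stub end, in the middle of its width (strip y = -102.5 mm).
- plain_end (a point): Point at the underside of the strip's other end, the one clamped at the start, in the middle of its width (strip y = +102.5 mm).

How it is judged:
On the way, in this order (a step that is already met when the one before it is completed fails the run):
1. the handle is turned clockwise (the screw risen by over 6 mm) and brought firmly against its stop (z of handle_grip in the frame of press above 0.139 m and value of joint handle above 0.08 rad), for 0.1 s.
2. the strip is carried clear of the press (horizontal distance between strip and press above 0.15 m), for 0.1 s.
At the end, for the whole second after the job is handed in: The strip rests flat (within 0.06 rad), right way up and wholly on the mat: both its ends within the mat's length (2 mm over allowed) and 45 mm of its long centre line, either way round; still and let go; the press still open (handle over 6 mm above where it stood when tight) (x of cable_end in the frame of mat between -0.137 and 0.137 m and y of cable_end in the frame of mat between -0.045 and 0.045 m and x of plain_end in the frame of mat between -0.137 and 0.137 m and y of plain_end in the frame of mat between -0.045 and 0.045 m and z of strip in the frame of mat below 0.008 m and angle between strip's own z axis and vertical below 0.06 rad and linear speed of strip below 0.02 m/s and z of handle_grip in the frame of press above 0.139 m); the robot touches nothing.
It fails at once if the handle is strained: more than 0.36 N m (0.18 rad of wind-up), either way (value of joint handle above 0.18 rad or value of joint handle below -0.18 rad).
It fails at once if the strip is dragged over 15 mm while still clamped (distance of strip from where it was at the start of the episode above 0.015 m and z of handle_grip in the frame of press below 0.136 m).
It fails at once if the strip is dropped or slammed down (over 0.6 m/s close to the bench) (linear speed of strip above 0.6 m/s and height (world z) of strip below 0.03 m).
It fails at once if the glue bottle is moved over 20 mm or tipped (distance of glue from where it was at the start of the episode above 0.02 m or angle between glue's own z axis and vertical above 0.3 rad).
It fails at once if the carton is moved over 20 mm (distance of card_box from where it was at the start of the episode above 0.02 m).
It also fails if it takes over 72 s, if anything falls off the work surface, if the arm or the gripper's body presses on something with over 40 N, if the wrist force passes 120 N, or if a joint passes its speed limit or range.

## Working session

There is one attempt and no reset: what is moved stays moved. The work goes in short steps, Python scripts to look and compute and a shell command to move; the robot and the scene stay as the last step left them, time stands still between calls to the robot, and variables do not carry over. Pictures are saved under pics/ and viewed, at most 10 in all, crops included, and the job is handed in when it is done.

```bash
mkdir -p pics; cat > h.py <<'E'
import numpy as np, cv2
from bench import manip
from scipy.spatial.transform import Rotation as R
def ray(c,uv):
    K=np.array([[c['fx'],0,c['cx']],[0,c['fy'],c['cy']],[0,0,1.]])
    p=cv2.undistortPoints(np.array([[uv]],float),K,np.array(c['distortion'],float))[0,0]
    T=np.array(c['T']); return T[:3,3], T[:3,:3]@np.array([p[0],-p[1],-1.])
def at(c,uv,z):
    o,d=ray(c,uv); return o+d*(z-o[2])/d[2]
def save(c,n): cv2.imwrite('pics/'+n+'.png',c['pixels'][:,:,::-1])
E
python3 - <<'E'
from h import *
s=manip.sense(); print({k:np.round(v,3) for k,v in s.items()})
for n in ('scene','top'):
    c=manip.read_camera(n); save(c,n+'1'); print(n,np.round(c['T'],2).tolist())
    for q in ('press','handle_grip','strip','mat','glue','card_box','boss'):
        for d in manip.cut_out(n,q)[:2]:
            m=d['mask']; r=cv2.minAreaRect(np.argwhere(m)[:,::-1].astype(np.float32)) if m.sum()>5 else None
            print(q,round(d['p'],2),np.round(d['at'],1),m.sum(),r, np.round(at(c,d['at'],{'strip':.046,'handle_grip':.145,'mat':.004,'boss':.114,'card_box':.022,'glue':.1,'press':.1}[q]),3))
E
```

```text
{'t': np.float64(0.0), 'joint_pos': array([ 1.185,  0.492,  1.559, -0.   ,  1.092, -0.106]), 'joint_velocities': array([-0.   ,  0.001,  0.001, -0.   ,  0.   , -0.   ]), 'joint_torque': array([ 1.0000e-03, -6.1845e+01, -2.6160e+01,  0.0000e+00,  4.0000e-03,
        0.0000e+00]), 'ee_pos': array([0.172, 0.6  , 0.239]), 'eef_rot': array([-0.   ,  0.139,  0.99 , -0.001]), 'wrist_force': array([-0.072, -0.165, -0.825]), 'wrist_torque': array([0.059, 0.022, 0.006]), 'grip_force': np.float64(0.0), 'opening': np.float64(1.0)}
scene [[0.76, 0.34, -0.55, 0.13], [-0.64, 0.39, -0.66, -0.34], [-0.02, 0.86, 0.52, 0.56], [0.0, 0.0, 0.0, 1.0]]
press 0.65 [349.6 227.5] 2216 ((323.0752868652344, 227.73806762695312), (67.34022521972656, 95.07796478271484), 77.96940612792969) [0.603 0.107 0.1  ]
handle_grip 0.74 [345.  192.3] 258 ((349.6698303222656, 192.59434509277344), (10.302042007446289, 26.785306930541992), 74.05460357666016) [0.644 0.165 0.145]
strip 0.94 [321.  241.2] 1531 ((314.86334228515625, 240.0763397216797), (22.53400421142578, 80.00492858886719), 72.12130737304688) [0.573 0.165 0.046]
mat
[... 1523 characters left out ...]
.040940284729004) [0.472 0.445 0.004]
mat 0.58 [339.6 201.6] 1709 ((336.85296630859375, 206.58824157714844), (23.768489837646484, 83.18971252441406), 14.03624439239502) [0.585 0.19  0.004]
glue 0.54 [267.2 134.7] 289 ((270.0, 129.0), (24.0, 14.0), 90.0) [0.699 0.334 0.1  ]
glue 0.37 [351.  145.7] 262 ((351.3470153808594, 146.5899658203125), (8.49686050415039, 36.38950729370117), 14.534454345703125) [0.678 0.17  0.1  ]
card_box 0.81 [424.8 168. ] 1101 ((425.769287109375, 164.84616088867188), (42.667945861816406, 28.52798843383789), 60.2551155090332) [0.656 0.011 0.022]
boss 0.59 [348.2 167.4] 3036 ((340.5, 185.5), (63.24555206298828, 117.0042724609375), 18.434947967529297) [0.631 0.176 0.114]
```

```bash
python3 - <<'E'
import cv2,numpy as np
a=cv2.imread('pics/top1.png')[90:350,130:480]; b=cv2.imread('pics/scene1.png')[150:300,150:450]
cv2.imwrite('pics/c1.png',np.vstack([cv2.resize(a,(525,390)),np.pad(cv2.resize(b,(420,210)),((0,0),(0,105),(0,0)))]))
cv2.imwrite('pics/c1.png',cv2.resize(a,(790,587),interpolation=cv2.INTER_CUBIC))
E
```

```text
(no output)
```

View pics/c1.png

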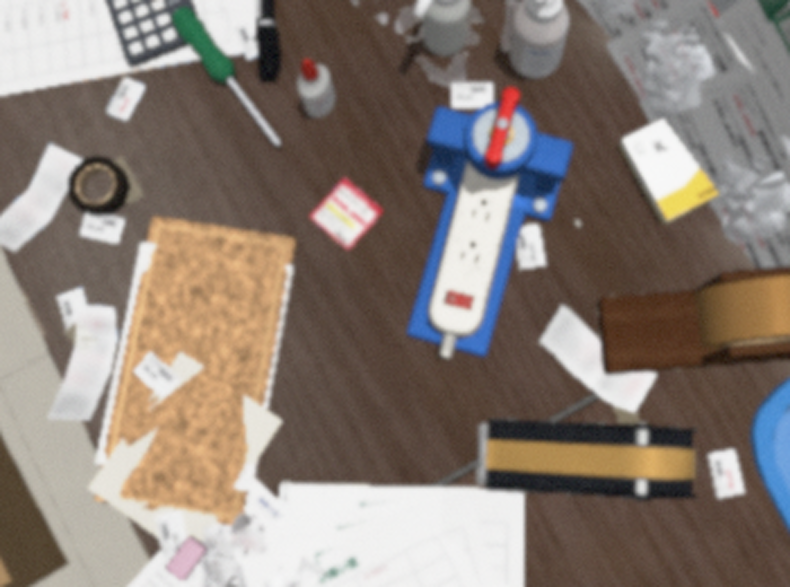

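View pics/scene1.png

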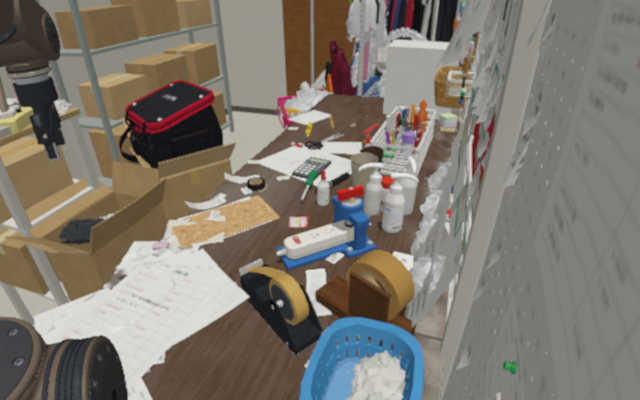

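The top view shows the press, with the handle roughly along the strip, at crop (502,125). The mat is on the left at (200,370), the bottle at (315,90) and the carton at (670,170). Next I'll fit the known shapes to the masks in both views.

```bash
cat >> h.py <<'E'
from scipy.optimize import minimize
def proj(c,P):
    K=np.array([[c['fx'],0,c['cx']],[0,c['fy'],c['cy']],[0,0,1.]])
    T=np.linalg.inv(np.array(c['T'])); q=(T[:3,:3]@P.T).T+T[:3,3]; q=q*[1,-1,-1]
    return cv2.projectPoints(q,np.zeros(3),np.zeros(3),K,np.array(c['distortion'],float))[0][:,0]
def box(lx,ly,z0,z1,rnd=0):
    if rnd:  # stadium along the long side
        r=min(lx,ly)/2; a=np.linspace(0,2*np.pi,32,endpoint=False); o=np.c_[np.cos(a),np.sin(a)]*r
        d=np.array([(lx/2-r) if lx>ly else 0,(ly/2-r) if ly>lx else 0]); xy=np.r_[o+d,o-d]
    else: xy=np.array([[sx*lx/2,sy*ly/2] for sx in(1,-1) for sy in(1,-1)])
    return np.r_[np.c_[xy,np.full(len(xy),z0)],np.c_[xy,np.full(len(xy),z1)]]
def pose(B,p):
    s,k=np.sin(p[2]),np.cos(p[2]); return np.c_[B[:,0]*k-B[:,1]*s+p[0],B[:,0]*s+B[:,1]*k+p[1],B[:,2]]
def fit(views,B,p0):
    S=4
    def cost(p):
        t=0
        for c,m in views:
            h=cv2.convexHull(proj(c,pose(B,p)).astype(np.float32))[:,0]
            im=np.zeros((400*S,640*S),np.uint8); cv2.fillConvexPoly(im,np.round(((h+.5)*S-.5)*16).astype(np.int32),1,shift=4)
            f=cv2.resize(im.astype(np.float32),(640,400),interpolation=cv2.INTER_AREA)
            t+=np.abs(f-m).sum()/m.sum()
        return t
    best=None
    for k in range(2):
        x0=p0 if best is None else best.x
        sim=np.array([x0,x0+[.012,0,0],x0+[0,.012,0],x0+[0,0,.15]])
        best=minimize(cost,x0,method='Nelder-Mead',options=dict(initial_simplex=sim,xatol=1e-4,fatol=1e-4))
    return best.x,best.fun
def mask(n,q):
    d=manip.cut_out(n,q); return d[0]['mask']
E
python3 - <<'E'
from h import *
C={n:manip.read_camera(n) for n in('scene','top')}
def red(n,q):
    m=cv2.dilate(mask(n,q).astype(np.uint8),np.ones((5,5)))>0
    p=C[n]['pixels'].astype(int); return m&(p[...,0]>130)&(p[...,0]-p[...,1]>70)
def go(name,B,p0,vs,f=mask):
    for v in (vs,)+tuple((x,) for x in vs if len(vs)>1):
        x,e=fit([(C[n],f(n,name).astype(float)) for n in v],B,np.array(p0)); print(name,v,np.round(x,4),round(e,3))
H=box(.067,.012,.121,.145,1)
for q in('top','scene'): print(q,red(q,'handle_grip').sum(),mask(q,'handle_grip').sum())
go('handle_grip',H,[.67,.17,-.25],('top','scene'))
go('handle_grip',H,[.67,.17,-.25],('top','scene'),red)
go('strip',box(.053,.205,.012,.046,1),[.57,.195,-1.8],('top','scene'))
go('mat',box(.27,.14,0,.004),[.47,.445,-.2],('top',))
go('card_box',box(.088,.062,0,.022),[.656,.011,.5],('top',))
go('glue',box(.028,.034,0,.108),[.68,.33,.0],('scene','top'))
E
```

```text
top 212 253
scene 269 303
handle_grip ('top', 'scene') [ 0.6663  0.1698 -0.2764] 0.227
handle_grip ('top',) [ 0.6668  0.1697 -0.2686] 0.124
handle_grip ('scene',) [ 0.6669  0.1699 -0.2656] 0.099
handle_grip ('top', 'scene') [ 0.6676  0.1697 -0.256 ] 0.555
handle_grip ('top',) [ 0.669   0.1694 -0.2559] 0.324
handle_grip ('scene',) [ 0.6688  0.1717 -0.22  ] 0.2
strip ('top', 'scene') [ 0.5863  0.1917 -1.782 ] 0.835
strip ('top',) [ 0.5875  0.1905 -1.7987] 0.511
strip ('scene',) [ 0.5875  0.1935 -1.7672] 0.315
mat ('top',) [ 0.4729  0.4466 -0.148 ] 0.051
card_box ('top',) [0.6657 0.0087 0.4958] 0.204
glue ('scene', 'top') [0.7319 0.3395 0.4635] 1.687
glue ('scene',) [ 0.7382  0.3457 -0.7342] 0.524
glue ('top',) [0.7222 0.3342 0.3883] 0.813
```

```bash
cat >> h.py <<'E'
def rows(xyz,yaw_y=None):
    "shift (tool axes) and turn to a downward pose with tool y along heading yaw_y"
    s=manip.sense(); w,x,y,z=s['eef_rot']; M=R.from_quat([x,y,z,w]); 
    print('pos',np.round(s['ee_pos'],4),'q',np.round(s['joint_pos'],2))
    print('shift mm',np.round(1000*M.inv().apply(np.array(xyz)-s['ee_pos']),1))
    if yaw_y is not None:
        yy=np.array([np.cos(yaw_y),np.sin(yaw_y),0]); zz=np.array([0,0,-1.]); D=R.from_matrix(np.c_[np.cross(yy,zz),yy,zz])
        print('turn deg',np.round(np.degrees((M.inv()*D).as_rotvec()),2))
def st():
    s=manip.sense(); print(round(float(s['t']),2),'pos',np.round(s['ee_pos'],4),'F',np.round(s['wrist_force'],2),'T',np.round(s['wrist_torque'],3),'op',round(float(s['opening']),3),'g',round(float(s['grip_force']),1),'q6',round(float(s['joint_pos'][5]),3))
E
python3 -c "
from h import *
rows([.6668,.1698,.20],-.268+np.pi/2)"
```

```text
pos [0.1726 0.6007 0.2393] q [ 1.19  0.49  1.56  0.    1.09 -0.11]
shift mm [-594.  -277.7   39.3]
turn deg [ 0.    0.   -0.68]
```

```bash
r="0.0854 -.594 -.2777 .0393 0 0 -.7"; python3 -m crank '0.06 -.594 -.2777 .0 0 0 -.7;0.06 -.594 -.2777 .0 0 0 -.7;0.06 -.594 -.2777 .0 0 0 -.7;0.06 -.594 -.2777 .0 0 0 -.7;0.06 -.594 -.2777 .0 0 0 -.7;0.06 -.594 -.2777 .0 0 0 -.7;0.06 -.594 -.2777 .0 0 0 -.7;0.06 -.594 -.2777 .0 0 0 -.7;0.06 -.594 -.2777 .0 0 0 -.7;0.06 -.594 -.2777 .0 0 0 -.7;0.06 -.594 -.2777 .0 0 0 -.7;0.06 -.594 -.2777 .0 0 0 -.7;0.06 -.594 -.2777 .0 0 0 -.7;0.06 -.594 -.2777 .0 0 0 -.7;0.06 -.594 -.2777 .0393 0 0 -.7;0.06 -.594 -.2777 .0393 0 0 -.7;0.06 -.594 -.2777 .0393 0 0 -.7;0.06 -.594 -.2777 .0393 0 0 -.7'
python3 -c "
from h import *
st();rows([.6668,.1698,.129],-.268+np.pi/2)"
```

```text
t: 3.8
ee_pos: [0.667, 0.1705, 0.2017]
eef_rot: [0.001, 0.133, 0.991, 0.0]
wrist_force: [0.7, 0.1, 0.3]
opening: 0.701
grip_force: 0.0
3.8 pos [0.667  0.1705 0.2017] F [0.65 0.14 0.33] T [-0.011 -0.021 -0.022] op 0.701 g 0.0 q6 -1.15
pos [0.667  0.1705 0.2017] q [ 0.15  0.62  1.43  0.    1.09 -1.15]
shift mm [ 0.2 -0.8 72.7]
turn deg [0.05 0.1  0.07]
```

```bash
python3 -m crank '0.04 0 -.0008 .03 0 0 0;0.04 0 -.0008 .06 0 0 0;0.04 0 -.0008 .072 0 0 0;0.04 0 -.0008 .072 0 0 0;.03 0 -.0008 .072 0 0 0;.025 0 -.0008 .072 0 0 0;.02 0 -.0008 .072 0 0 0;.018 0 -.0008 .072 0 0 0;.016 0 -.0008 .072 0 0 0;.016 0 -.0008 .072 0 0 0' 25
python3 -c "
from h import *
st()"
```

```text
t: 4.8
ee_pos: [0.6666, 0.169, 0.1281]
eef_rot: [0.0, 0.133, 0.991, 0.0]
wrist_force: [0.3, 0.1, 0.5]
opening: 0.189
grip_force: 0.0
4.8 pos [0.6666 0.169  0.1281] F [0.31 0.14 0.52] T [0.039 0.002 0.036] op 0.189 g 0.0 q6 -1.151
```

```bash
python3 -m crank '.013 0 0 0 0 0 0;.010 0 0 0 0 0 0;.008 0 0 0 0 0 0;.005 0 0 0 0 0 0;.005 0 0 0 0 0 0' 30
python3 -c "
from h import *
st()"
python3 -m crank '.005 0 0 0 0 0 1;.005 0 0 -.0001 0 0 2;.005 0 0 -.0002 0 0 3;.005 0 0 -.0003 0 0 4;.005 0 0 -.0003 0 0 5;.005 0 0 -.0003 0 0 5'
python3 -c "
from h import *
st()"
```

```text
t: 5.3
ee_pos: [0.6667, 0.1693, 0.1282]
eef_rot: [0.0, 0.133, 0.991, 0.0]
wrist_force: [0.8, 4.6, 1.5]
opening: 0.136
grip_force: 31.3
5.3 pos [0.6667 0.1693 0.1282] F [0.78 4.65 1.49] T [ 0.679 -0.173 -0.038] op 0.136 g 31.3 q6 -1.151
t: 5.9
ee_pos: [0.6666, 0.1691, 0.1284]
eef_rot: [0.0, 0.177, 0.984, 0.0]
wrist_force: [1.3, 5.1, 2.8]
opening: 0.131
grip_force: 31.4
5.9 pos [0.6666 0.1691 0.1284] F [1.29 5.07 2.77] T [ 0.758 -0.201  0.109] op 0.131 g 31.4 q6 -1.063
```

```bash
python3 -m crank '.005 0 .0005 -.0003 0 0 5;.005 0 .0005 -.0007 0 0 10;.005 0 .0005 -.001 0 0 15;.005 0 .0005 -.0014 0 0 20;.005 0 .0005 -.0017 0 0 25;.005 0 .0005 -.0021 0 0 30;.005 0 .0005 -.0024 0 0 35;.005 0 .0005 -.0028 0 0 40;.005 0 .0005 -.0031 0 0 45;.005 0 .0005 -.0035 0 0 50;.005 0 .0005 -.0038 0 0 55;.005 0 .0005 -.0042 0 0 60;.005 0 .0005 -.0045 0 0 65;.005 0 .0005 -.0049 0 0 70;.005 0 .0005 -.0049 0 0 70;.005 0 .0005 -.0049 0 0 70'
python3 -c "
from h import *
st()"
```

```text
t: 7.5
ee_pos: [0.6653, 0.1682, 0.1331]
eef_rot: [-0.001, 0.709, 0.705, -0.002]
wrist_force: [-7.0, -2.9, 7.1]
opening: 0.136
grip_force: 32.0
7.5 pos [0.6653 0.1682 0.1331] F [-7.03 -2.91  7.11] T [-0.441  1.216  0.102] op 0.136 g 32.0 q6 0.159
```

```bash
python3 -m crank '.03 0 0 0 0 0 0;.03 0 0 0 0 0 0;.03 0 0 0 0 0 0;.03 0 0 0 0 0 0'
python3 - <<'E'
from h import *
st()
c=manip.read_camera('scene'); m=mask('scene','handle_grip'); print(m.sum(), fit([(c,m.astype(float))],box(.067,.012,.1262,.1502,1),np.array([.666,.17,-1.57])))
cv2.imwrite('pics/s2.png',cv2.resize(c['pixels'][130:280,250:450,::-1],None,fx=4,fy=4,interpolation=cv2.INTER_CUBIC))
E
```

```text
t: 7.9
ee_pos: [0.6668, 0.1693, 0.133]
eef_rot: [-0.0, 0.709, 0.705, -0.0]
wrist_force: [0.0, -0.7, -0.5]
opening: 0.36
grip_force: 0.0
7.9 pos [0.6668 0.1693 0.133 ] F [ 0.   -0.71 -0.55] T [ 0.034  0.004 -0.019] op 0.36 g 0.0 q6 0.159
122 (array([ 0.6707069 ,  0.15715365, -2.14614263]), np.float64(0.7207991803278688))
```

View pics/s2.png

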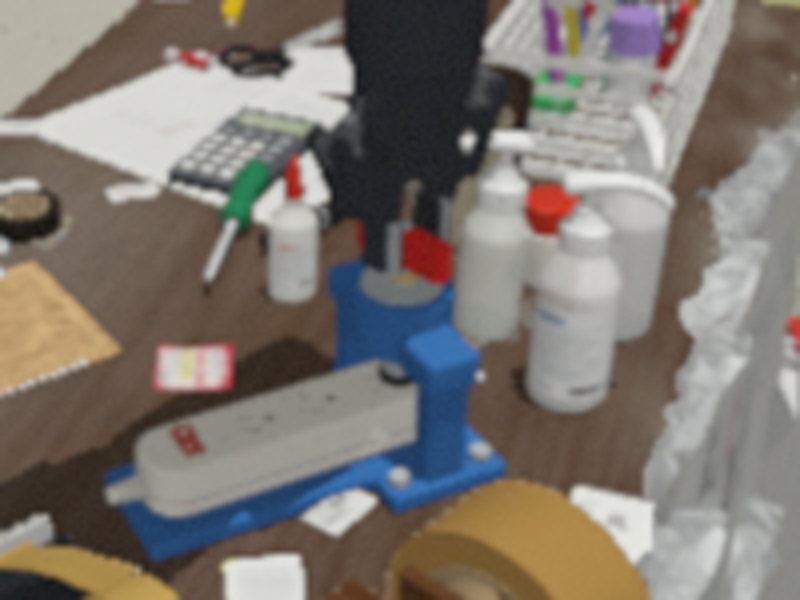

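The handle has moved 75° and is now across the press, and the strip is undisturbed. I'll regrip with the centre corrected and go 12° further, still short of the earliest possible stop.

```bash
cat > chk.py <<'E'
from h import *
import sys
st(); sys.exit(0 if -.1<manip.sense()['wrist_torque'][2]<.165 else 1)
E
python3 -m crank '.03 0 -.0017 0 0 0 0;.02 0 -.0017 0 0 0 0;.016 0 -.0017 0 0 0 0;.013 0 -.0017 0 0 0 0;.01 0 -.0017 0 0 0 0;.007 0 -.0017 0 0 0 0;.005 0 -.0017 0 0 0 0;.005 0 -.0017 0 0 0 0' 30 >/dev/null; python3 chk.py && python3 -m crank '.005 0 0 -.0001 0 0 2;.005 0 0 -.0002 0 0 4;.005 0 0 -.0004 0 0 6;.005 0 0 -.0006 0 0 8;.005 0 0 -.0007 0 0 10;.005 0 0 -.0008 0 0 12;.005 0 0 -.0008 0 0 12' >/dev/null; python3 chk.py
```

```text
8.8 pos [0.6649 0.1696 0.1333] F [-1.53  0.88  1.73] T [0.214 0.497 0.099] op 0.131 g 31.3 q6 0.159
9.5 pos [0.6649 0.1696 0.1341] F [-3.89  0.63  2.13] T [0.171 0.599 0.073] op 0.135 g 31.4 q6 0.369
```

```bash
s() { python3 chk.py; }
python3 -m crank '.005 0 0 0 0 0 1;.005 0 0 -.0001 0 0 2;.005 0 0 -.0002 0 0 3;.005 0 0 -.0003 0 0 4;.005 0 0 -.0003 0 0 4' >/dev/null; s && python3 -m crank '.005 0 0 0 0 0 1;.005 0 0 -.0001 0 0 2;.005 0 0 -.0002 0 0 3;.005 0 0 -.0003 0 0 4;.005 0 0 -.0003 0 0 4' >/dev/null && s && python3 -m crank '.005 0 0 0 0 0 1;.005 0 0 -.0001 0 0 2;.005 0 0 -.0002 0 0 3;.005 0 0 -.0003 0 0 4;.005 0 0 -.0003 0 0 4' >/dev/null && s && python3 -m crank '.005 0 0 0 0 0 1;.005 0 0 -.0001 0 0 2;.005 0 0 -.0002 0 0 3;.005 0 0 -.0003 0 0 4;.005 0 0 -.0003 0 0 4' >/dev/null && s && python3 -m crank '.005 0 0 0 0 0 1;.005 0 0 -.0001 0 0 2;.005 0 0 -.0002 0 0 3;.005 0 0 -.0003 0 0 4;.005 0 0 -.0003 0 0 4' >/dev/null && s
```

```text
10.0 pos [0.6649 0.1696 0.1343] F [-4.08  2.16  3.95] T [0.348 0.827 0.076] op 0.13 g 31.6 q6 0.439
10.5 pos [0.6649 0.1695 0.1346] F [-4.5   1.49  4.34] T [0.33  0.859 0.067] op 0.137 g 31.7 q6 0.509
11.0 pos [0.6649 0.1696 0.1349] F [-5.18  1.1   3.97] T [0.346 0.881 0.098] op 0.136 g 31.6 q6 0.579
11.5 pos [0.6649 0.1696 0.1352] F [-4.59  0.74  3.63] T [0.32  0.899 0.086] op 0.131 g 31.6 q6 0.649
12.0 pos [0.6649 0.1696 0.1355] F [-5.39  1.83  3.76] T [0.402 0.843 0.095] op 0.135 g 31.6 q6 0.719
```

Turning freely at about 0.09 N m. Continuing the same way.

```bash
s() { python3 chk.py; }
python3 -m crank '.005 0 0 0 0 0 1;.005 0 0 -.0001 0 0 2;.005 0 0 -.0002 0 0 3;.005 0 0 -.0003 0 0 4;.005 0 0 -.0003 0 0 4' >/dev/null; s && python3 -m crank '.005 0 0 0 0 0 1;.005 0 0 -.0001 0 0 2;.005 0 0 -.0002 0 0 3;.005 0 0 -.0003 0 0 4;.005 0 0 -.0003 0 0 4' >/dev/null && s && python3 -m crank '.005 0 0 0 0 0 1;.005 0 0 -.0001 0 0 2;.005 0 0 -.0002 0 0 3;.005 0 0 -.0003 0 0 4;.005 0 0 -.0003 0 0 4' >/dev/null && s && python3 -m crank '.005 0 0 0 0 0 1;.005 0 0 -.0001 0 0 2;.005 0 0 -.0002 0 0 3;.005 0 0 -.0003 0 0 4;.005 0 0 -.0003 0 0 4' >/dev/null && s && python3 -m crank '.005 0 0 0 0 0 1;.005 0 0 -.0001 0 0 2;.005 0 0 -.0002 0 0 3;.005 0 0 -.0003 0 0 4;.005 0 0 -.0003 0 0 4' >/dev/null && s && python3 -m crank '.005 0 0 0 0 0 1;.005 0 0 -.0001 0 0 2;.005 0 0 -.0002 0 0 3;.005 0 0 -.0003 0 0 4;.005 0 0 -.0003 0 0 4' >/dev/null && s
```

```text
12.5 pos [0.6648 0.1696 0.1357] F [-4.64  2.02  4.24] T [0.374 0.869 0.132] op 0.134 g 31.5 q6 0.788
13.0 pos [0.6648 0.1696 0.136 ] F [-4.94  1.78  3.5 ] T [0.387 0.948 0.065] op 0.132 g 31.5 q6 0.858
13.5 pos [0.6648 0.1696 0.1363] F [-5.7   1.8   3.69] T [0.398 0.87  0.088] op 0.136 g 31.5 q6 0.928
14.0 pos [0.6648 0.1696 0.1366] F [-6.    2.71  3.08] T [0.351 0.913 0.12 ] op 0.13 g 31.5 q6 0.998
14.5 pos [0.6648 0.1697 0.1369] F [-5.43  2.38  3.73] T [0.414 0.901 0.074] op 0.134 g 31.5 q6 1.068
15.0 pos [0.6647 0.1697 0.1371] F [-5.85  2.    3.33] T [0.485 0.919 0.076] op 0.131 g 31.5 q6 1.138
```

```bash
s() { python3 chk.py; }
python3 -m crank '.005 0 0 0 0 0 1;.005 0 0 -.0001 0 0 2;.005 0 0 -.0002 0 0 3;.005 0 0 -.0003 0 0 4;.005 0 0 -.0003 0 0 4' >/dev/null; s && python3 -m crank '.005 0 0 0 0 0 1;.005 0 0 -.0001 0 0 2;.005 0 0 -.0002 0 0 3;.005 0 0 -.0003 0 0 4;.005 0 0 -.0003 0 0 4' >/dev/null && s && python3 -m crank '.005 0 0 0 0 0 1;.005 0 0 -.0001 0 0 2;.005 0 0 -.0002 0 0 3;.005 0 0 -.0003 0 0 4;.005 0 0 -.0003 0 0 4' >/dev/null && s && python3 -m crank '.005 0 0 0 0 0 1;.005 0 0 -.0001 0 0 2;.005 0 0 -.0002 0 0 3;.005 0 0 -.0003 0 0 4;.005 0 0 -.0003 0 0 4' >/dev/null && s && python3 -m crank '.005 0 0 0 0 0 1;.005 0 0 -.0001 0 0 2;.005 0 0 -.0002 0 0 3;.005 0 0 -.0003 0 0 4;.005 0 0 -.0003 0 0 4' >/dev/null && s
```

```text
15.5 pos [0.6647 0.1697 0.1374] F [-5.26  2.46  4.07] T [0.503 0.947 0.08 ] op 0.132 g 31.5 q6 1.207
16.0 pos [0.6647 0.1697 0.1377] F [-6.34  2.6   2.69] T [0.478 0.87  0.069] op 0.132 g 31.4 q6 1.277
16.5 pos [0.6647 0.1698 0.1379] F [-5.5   3.05  2.  ] T [0.524 0.874 0.147] op 0.132 g 31.4 q6 1.347
17.0 pos [0.6648 0.1697 0.138 ] F [-3.88  2.39  0.97] T [0.587 0.607 0.281] op 0.136 g 31.7 q6 1.416
```

```bash
python3 -m crank '.005 0 0 0 0 0 0;.005 0 0 0 0 0 0' >/dev/null; python3 chk.py;  python3 -m crank '.005 0 0 0 0 0 0' >/dev/null; python3 chk.py
```

```text
17.2 pos [0.6648 0.1698 0.138 ] F [-4.22  3.06  0.58] T [0.646 0.656 0.192] op 0.13 g 31.7 q6 1.416
17.3 pos [0.6648 0.1698 0.1379] F [-3.41  3.42  0.18] T [0.565 0.629 0.252] op 0.133 g 31.7 q6 1.416
```

The stop is reached at about 0.24 N m and has held for more than 0.3 s. I'll relax slightly, let go, rise, and locate the strip.

```bash
python3 -m crank '.005 0 0 0 0 0 -1.5;.005 0 0 0 0 0 -3;.03 0 0 0 0 0 -3;.04 0 0 0 0 0 -3;.05 0 0 0 0 0 -3;.05 0 0 -.04 0 0 -3;.07 0 0 -.08 0 0 -3;.07 0 0 -.12 0 0 -3;.07 0 0 -.13 0 0 -12;.07 0 0 -.13 0 0 -20;.07 0 0 -.13 0 0 -28;.07 0 0 -.13 0 0 -36;.07 0 0 -.13 0 0 -44;.07 0 0 -.13 0 0 -52;.07 0 0 -.13 0 0 -60;.07 0 0 -.13 0 0 -68;.07 0 0 -.13 0 0 -76;.07 0 0 -.13 0 0 -84;.07 0 0 -.13 0 0 -92;.07 0 0 -.13 0 0 -100'; python3 -m crank '.07 0 0 0 0 0 -8;.07 0 0 0 0 0 -16;.07 0 0 0 0 0 -24;.07 0 0 0 0 0 -32;.07 0 0 0 0 0 -40;.07 0 0 0 0 0 -45' >/dev/null
python3 - <<'E'
from h import *
st()
C={n:manip.read_camera(n) for n in('scene','top')}
for n in C: save(C[n],n+'3'); m=mask(n,'strip'); print(n,m.sum(),cv2.minAreaRect(np.argwhere(m)[:,::-1].astype(np.float32)))
a=C['top']['pixels'][100:300,220:480,::-1]; cv2.imwrite('pics/c3.png',cv2.resize(a,(780,600),interpolation=cv2.INTER_CUBIC))
x,e=fit([(C['top'],mask('top','mat').astype(float))],box(.27,.14,0,.004),np.array([.473,.446,-.15])); print('mat',x,e)
E
```

```text
t: 19.3
ee_pos: [0.6653, 0.1693, 0.2686]
eef_rot: [0.0, 0.515, 0.857, 0.0]
wrist_force: [0.6, 0.6, -0.3]
opening: 0.816
grip_force: 0.0
19.9 pos [0.6653 0.1693 0.2686] F [-0.48  0.24  0.64] T [ 0.024 -0.039 -0.034] op 0.819 g 0.0 q6 -1.12
scene 1639 ((314.8500061035156, 239.55001831054688), (24.349536895751953, 80.95430755615234), 71.56504821777344)
top 678 ((327.4134521484375, 211.6315155029297), (70.60370635986328, 16.774940490722656), 87.08915710449219)Traceback (most recent call last):
  File "<stdin>", line 6, in <module>
  File "h.py", line 41, in mask
    d=manip.cut_out(n,q); return d[0]['mask']
                                 ~^^^
IndexError: list index out of range
```

View pics/c3.png

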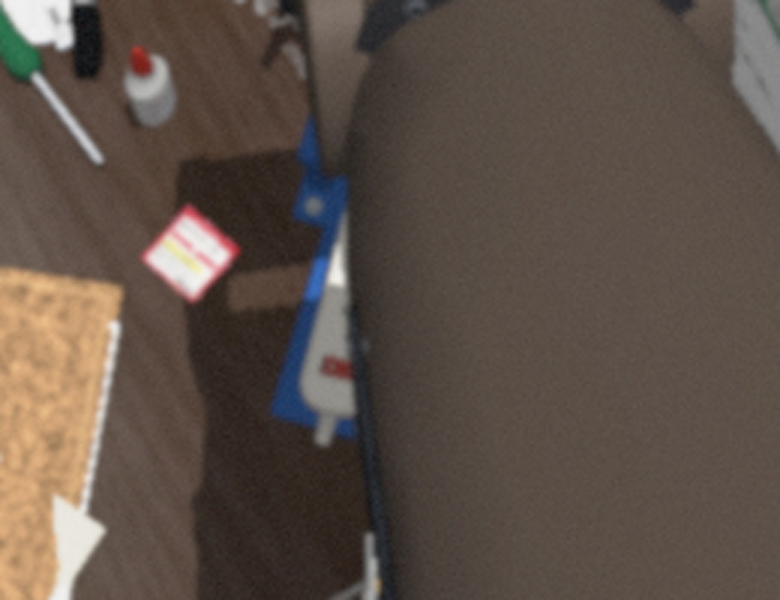

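The arm hides the strip in the top view, but the strip hasn't moved. I'll fit it with the first top picture and the current scene picture, masking out the parts hidden by the press.

```bash
sed -i 's/t+=np.abs(f-m).sum()\/m.sum()/t+=np.nansum(np.abs(f-m))\/np.nansum(m)/' h.py
python3 - <<'E'
from h import *
c=manip.read_camera('top'); ms=mask('scene','strip') if 0 else None
cs=manip.read_camera('scene'); ms=mask('scene','strip').astype(np.uint8)
k=cv2.getStructuringElement(cv2.MORPH_ELLIPSE,(9,9))
ms=cv2.morphologyEx(ms,cv2.MORPH_OPEN,k).astype(float); ms[:,342:]=np.nan
im=cv2.imread('pics/top1.png'); hsv=cv2.cvtColor(im,cv2.COLOR_BGR2HSV)
w=((hsv[...,2]>120)&(hsv[...,1]<70)).astype(np.uint8); w=cv2.morphologyEx(w,cv2.MORPH_CLOSE,np.ones((13,13)))
w=cv2.morphologyEx(w,cv2.MORPH_OPEN,k); n,l=cv2.connectedComponents(w); wt=(l==l[204,337]).astype(float); print(wt.sum(),cv2.minAreaRect(np.argwhere(wt>0)[:,::-1].astype(np.float32))); wt[:172]=np.nan; wt[:,362:]=np.nan
B=box(.053,.205,.012,.046,1)
B2=box(.053,.205,.012,.046,0)
for b in(B,B2):
  for v in ([(c,wt)],[(cs,ms)],[(c,wt),(cs,ms)]):
    x,e=fit(v,b,np.array([.575,.195,-.24-np.pi/2])); h=x[2]+np.pi/2
    d=np.array([.665,.1696])-x[:2]; print(np.round(x,4),'head',round(h,3),round(e,3),'axis rel: along',np.round(d@[np.cos(h),np.sin(h)],4),'side',np.round(d@[-np.sin(h),np.cos(h)],4))
vis=im.copy(); vis[wt>0]=(0,255,0); P=proj(c,pose(B,x))
vis=cv2.resize(vis[90:300,280:450],None,fx=3,fy=3); vs=cs['pixels'][:,:,::-1].copy()
hh=cv2.convexHull(proj(cs,pose(B,x)).astype(np.float32)).astype(int); cv2.polylines(vs,[hh],True,(0,255,0)); 
cv2.imwrite('pics/v.png',np.hstack([vis[:560],cv2.resize(vs[170:310,260:400][:,:68],None,fx=4,fy=4)])[:, :790])
E
```

```text
3272.0 ((348.0767822265625, 182.93484497070312), (49.2850341796875, 116.85618591308594), 4.666858196258545)
[ 0.6034  0.1817 -1.8822] head -0.311 0.153 axis rel: along 0.0624 side 0.0074
[ 0.6052  0.1857 -1.8849] head -0.314 0.146 axis rel: along 0.0618 side 0.0032
[ 0.604   0.184  -1.8455] head -0.275 0.313 axis rel: along 0.0626 side 0.0027
[ 0.6077  0.1801 -1.8855] head -0.315 0.185 axis rel: along 0.0577 side 0.0077
[ 0.6113  0.1831 -1.8567] head -0.286 0.173 axis rel: along 0.0553 side 0.0022
[ 0.6098  0.1827 -1.8238] head -0.253 0.36 axis rel: along 0.0567 side 0.0011
```

View pics/v.png

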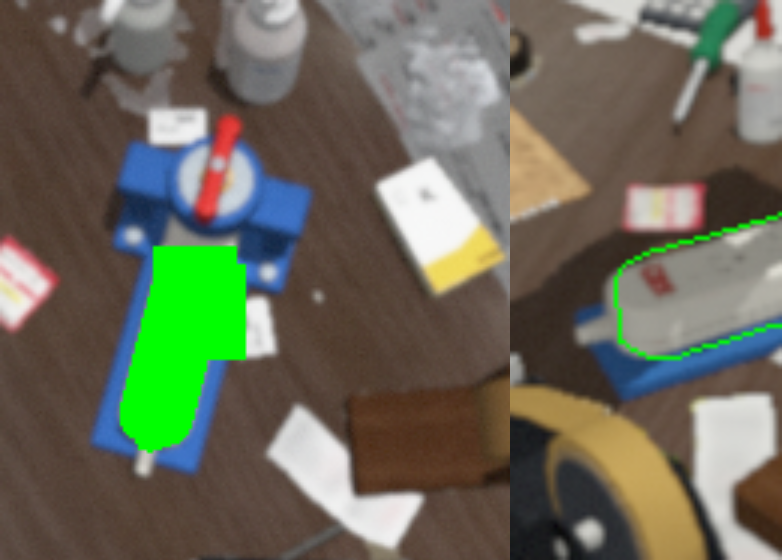

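```bash
python3 - <<'E'
from h import *
c=manip.read_camera('top'); cs=manip.read_camera('scene'); k=cv2.getStructuringElement(cv2.MORPH_ELLIPSE,(9,9))
ms=cv2.morphologyEx(mask('scene','strip').astype(np.uint8),cv2.MORPH_OPEN,k).astype(float); ms[:,342:]=np.nan
im=cv2.imread('pics/top1.png'); hsv=cv2.cvtColor(im,cv2.COLOR_BGR2HSV)
w=((hsv[...,2]>120)&(hsv[...,1]<70)).astype(np.uint8); w=cv2.morphologyEx(w,cv2.MORPH_CLOSE,np.ones((13,13)))
w=cv2.morphologyEx(w,cv2.MORPH_OPEN,k); n,l=cv2.connectedComponents(w); wt=(l==l[204,337]).astype(float); wt[:174]=np.nan; wt[172:214,346:]=np.nan
for p in ((326.7,244.4),(347.5,167.0)): print(at(c,p,.042))
# blue plate: edges
b=((hsv[...,0]>100)&(hsv[...,0]<125)&(hsv[...,1]>130)).astype(np.uint8)
print('blue',b.sum())
for nm,v in (('t',[(c,wt)]),('s',[(cs,ms)]),('ts',[(c,wt),(cs,ms)])):
    x,e=fit(v,box(.053,.205,.012,.046,1),np.array([.604,.184,-.26-np.pi/2])); h=x[2]+np.pi/2
    d=np.array([.665,.1696])-x[:2]; print(nm,np.round(x,4),'head',round(h,3),round(e,3),'along',np.round(d@[np.cos(h),np.sin(h)],4),'side',np.round(d@[-np.sin(h),np.cos(h)],4))
pl=np.nan_to_num(wt,nan=0)+b; pl=cv2.morphologyEx((pl>0).astype(np.uint8),cv2.MORPH_CLOSE,np.ones((7,7))).astype(float); pl[:205]=np.nan; pl[:,400:]=0;pl[:,:280]=0
B=box(.215,.076,0,.012); B[:,0]+=-.0675
x,e=fit([(c,pl)],B,np.array([.665,.1696,-.26])); print('press',x,e)
E
```

```text
[0.4910872  0.21491577 0.042     ]
[0.65040566 0.17483911 0.042     ]
blue 5542
t [ 0.6039  0.1848 -1.8294] head -0.259 0.06 along 0.0629 side 0.001
s [ 0.6061  0.1857 -1.8879] head -0.317 0.164 along 0.061 side 0.0031
ts [ 0.6043  0.1846 -1.8421] head -0.271 0.236 along 0.0625 side 0.0018
press [ 0.66858969  0.17071439 -0.24966038] 0.04452177016416845
```

Top-view fit: heading −0.255, strip origin (0.604, 0.185), 62 mm from the screw axis, which agrees with the plate end at −175 mm. I'll grasp 35 mm towards the cable end so the gripper body clears the boss and handle.

```bash
python3 -c "
from h import *
rows([.5701,.1936,.026],-.255+np.pi/2)"
```

```text
pos [0.6651 0.1695 0.2685] q [ 0.15  0.56  1.36  0.    1.23 -1.11]
shift mm [ 97.8  -5.3 242.5]
turn deg [ 0.    0.   -2.75]
```

```bash
python3 -m crank '.07 .05 -.005 0 0 0 -2.8;.07 .098 -.0053 0.02 0 0 -2.8;.07 .098 -.0053 .06 0 0 -2.8;.07 .098 -.0053 .11 0 0 -2.8;.07 .098 -.0053 .16 0 0 -2.8;.07 .098 -.0053 .2 0 0 -2.8;.07 .098 -.0053 .2 0 0 -2.8;.07 .098 -.0053 .215 0 0 -2.8;.07 .098 -.0053 .23 0 0 -2.8;.07 .098 -.0053 .242 0 0 -2.8;.07 .098 -.0053 .242 0 0 -2.8'; python3 -c "
from h import *
st();rows([.5701,.1936,.026],-.255+np.pi/2)"
```

```text
t: 21.55
ee_pos: [0.5696, 0.1935, 0.0257]
eef_rot: [-0.001, 0.127, 0.992, -0.0]
wrist_force: [0.6, 0.1, 0.0]
opening: 0.819
grip_force: 0.0
21.55 pos [0.5696 0.1935 0.0257] F [0.64 0.1  0.03] T [0.001 0.084 0.007] op 0.819 g 0.0 q6 -1.099
pos [0.5696 0.1935 0.0257] q [ 0.22  0.74  1.78  0.    0.62 -1.1 ]
shift mm [-0.5  0.2 -0.3]
turn deg [-0.02 -0.06  0.07]
```

Clear of contact. Next I'll close gently, then lift 3 mm and pull straight out.

```bash
python3 -m crank '.06 0 0 0 0 0 0;.056 0 0 0 0 0 0;.052 0 0 0 0 0 0;.045 0 0 0 0 0 0;.045 0 0 0 0 0 0;.045 0 0 0 0 0 0;.045 0 0 0 0 0 0;.045 0 0 0 0 0 0' 70; python3 -c "
from h import *
st()"; python3 -m crank '.045 0 0 -.001 0 0 0;.045 0 0 -.002 0 0 0;.045 0 0 -.003 0 0 0;.045 .01 0 -.003 0 0 0'; python3 -c "
from h import *
st()"
```

```text
t: 22.35
ee_pos: [0.5704, 0.1939, 0.0279]
eef_rot: [0.001, 0.126, 0.992, 0.0]
wrist_force: [-1.8, 0.9, 10.0]
opening: 0.552
grip_force: 70.1
22.35 pos [0.5704 0.1939 0.0279] F [-1.78  0.86 10.04] T [0.162 0.354 0.215] op 0.552 g 70.1 q6 -1.1
t: 22.75
ee_pos: [0.5607, 0.1959, 0.0294]
eef_rot: [0.0, 0.127, 0.992, 0.0]
wrist_force: [-0.2, 0.1, -2.6]
opening: 0.548
grip_force: 72.0
22.75 pos [0.5607 0.1959 0.0294] F [-0.19  0.15 -2.57] T [ 0.033  0.026 -0.02 ] op 0.548 g 72.0 q6 -1.091
```

```bash
python3 -m crank '.045 .015 0 0 0 0 0;.045 .03 0 0 0 0 0;.045 .045 0 0 0 0 0;.045 .06 0 0 0 0 0;.045 .075 0 0 0 0 0;.045 .09 0 0 0 0 0;.045 .1 0 0 0 0 0;.045 .1 0 0 0 0 0'; python3 - <<'E'
from h import *
st(); c=manip.read_camera('scene'); cv2.imwrite('pics/s4.png',cv2.resize(c['pixels'][130:280,230:430,::-1],None,fx=4,fy=4,interpolation=cv2.INTER_CUBIC))
E
```

```text
t: 23.55
ee_pos: [0.4621, 0.2216, 0.0295]
eef_rot: [-0.0, 0.126, 0.992, -0.0]
wrist_force: [0.2, 0.1, -3.1]
opening: 0.548
grip_force: 72.1
23.55 pos [0.4621 0.2216 0.0295] F [ 0.24  0.06 -3.07] T [-0.043  0.04  -0.01 ] op 0.548 g 72.1 q6 -1.0
```

View pics/s4.png

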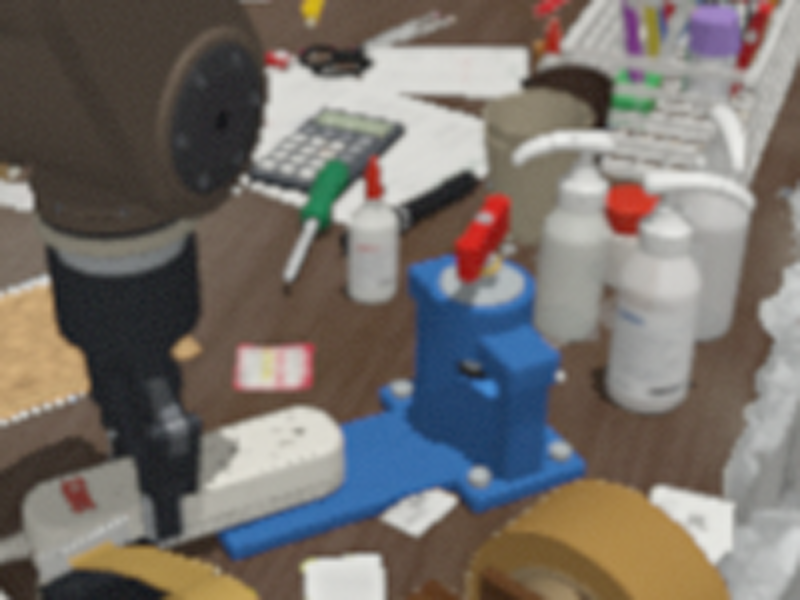

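The strip is clear of the mouth, held level, with the handle up and the bottle in place. Lifting and carrying it over the mat.

```bash
python3 -c "
from h import *
rows([.4384,.4518,.09],-.148+np.pi/2)"
```

```text
pos [0.4632 0.2215 0.0296] q [ 0.32  0.66  2.01  0.    0.48 -1.  ]
shift mm [ 81.6 216.8 -60.4]
turn deg [ 0.01  0.   -6.01]
```

```bash
python3 -m crank '.045 0 0 -.015 0 0 0;.045 0 0 -.03 0 0 0;.045 0 0 -.045 0 0 0;.045 0 0.01 -.06 0 0 0;.045 .01 .03 -.06 0 0 -.5;.045 .02 .05 -.06 0 0 -1;.045 .03 .08 -.06 0 0 -2;.045 .042 .11 -.06 0 0 -3;.045 .054 .14 -.06 0 0 -4;.045 .065 .17 -.06 0 0 -5;.045 .075 .2 -.06 0 0 -6;.045 .0816 .2168 -.06 0 0 -6;.045 .0816 .2168 -.06 0 0 -6;.045 .0816 .2168 -.06 0 0 -6'; python3 - <<'E'
from h import *
st(); c=manip.read_camera('top'); d=manip.cut_out('top','strip'); print([(x['p'],x['mask'].sum()) for x in d])
cv2.imwrite('pics/t5.png',cv2.resize(c['pixels'][150:350,130:390,::-1],(780,600),interpolation=cv2.INTER_CUBIC))
E
```

```text
t: 25.0
ee_pos: [0.4388, 0.4511, 0.0892]
eef_rot: [-0.0, 0.074, 0.997, -0.0]
wrist_force: [0.8, -0.7, -2.9]
opening: 0.55
grip_force: 72.7
25.0 pos [0.4388 0.4511 0.0892] F [ 0.78 -0.65 -2.93] T [-0.018  0.067 -0.046] op 0.55 g 72.7 q6 -0.727
[]
```

View pics/t5.png

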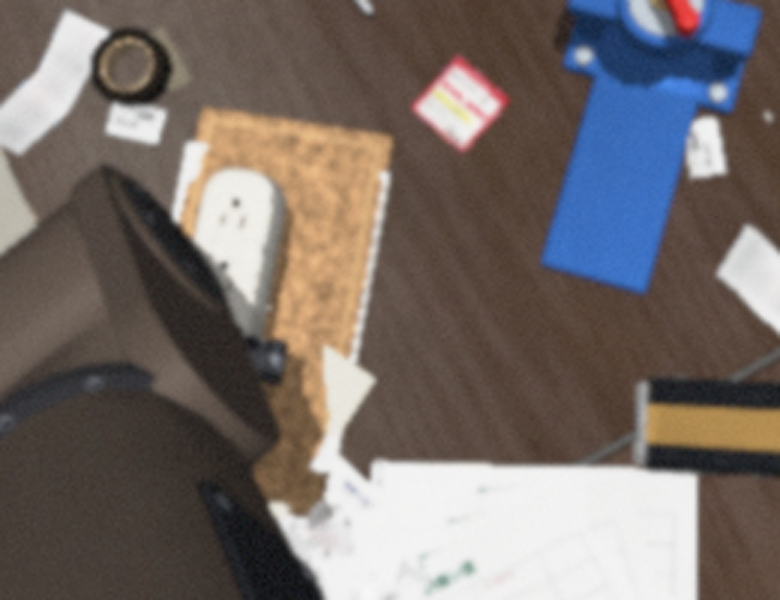

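```bash
python3 - <<'E'
from h import *
c=manip.read_camera('top')
for u in ((240,169),(195,235),(268,235),(232,235)):
    p=at(c,(130+u[0]/3,150+u[1]/3),.107); d=p[:2]-[.4729,.4466]; h=-.148
    print(u,np.round(p,4),'mat x,y',np.round([d@[np.cos(h),np.sin(h)],d@[-np.sin(h),np.cos(h)]],4))
st(); rows([.4384,.4518,.09],-.148+np.pi/2)
E
```

```text
(240, 169) [0.5533 0.4361 0.107 ] mat x,y [0.0811 0.0015]
(195, 235) [0.5109 0.4622 0.107 ] mat x,y [0.0353 0.0211]
(268, 235) [0.5118 0.4157 0.107 ] mat x,y [ 0.0431 -0.0249]
(232, 235) [0.5114 0.4386 0.107 ] mat x,y [ 0.0392 -0.0023]
25.15 pos [0.4392 0.4505 0.0895] F [ 0.11  0.53 -3.42] T [0.027 0.073 0.011] op 0.544 g 72.7 q6 -0.727
pos [0.4392 0.4505 0.0895] q [ 0.69  0.67  1.68 -0.    0.79 -0.73]
shift mm [ 1.   1.1 -0.5]
turn deg [-0.02 -0.01 -0.12]
```

```bash
cat > c2.py <<'E'
from h import *
import sys
st(); sys.exit(0 if manip.sense()['wrist_force'][2]<0 else 1)
E
python3 -m crank '.045 -.018 .001 0 0 0 0;.045 -.018 .001 .015 0 0 0;.045 -.018 .001 .03 0 0 0;.045 -.018 .001 .042 0 0 0;.045 -.018 .001 .052 0 0 0;.045 -.018 .001 .058 0 0 0;.045 -.018 .001 .063 0 0 0;.045 -.018 .001 .063 0 0 0' >/dev/null; python3 c2.py && python3 -m crank '.045 0 0 .001 0 0 0;.045 0 0 .002 0 0 0;.045 0 0 .002 0 0 0' >/dev/null && python3 c2.py && python3 -m crank '.045 0 0 .001 0 0 0;.045 0 0 .002 0 0 0;.045 0 0 .002 0 0 0' >/dev/null && python3 c2.py && python3 -m crank '.045 0 0 .001 0 0 0;.045 0 0 .002 0 0 0;.045 0 0 .002 0 0 0' >/dev/null && python3 c2.py && python3 -m crank '.045 0 0 .001 0 0 0;.045 0 0 .002 0 0 0;.045 0 0 .002 0 0 0' >/dev/null && python3 c2.py
```

```text
25.95 pos [0.4566 0.4499 0.0259] F [ 0.24 -1.06 -2.09] T [0.001 0.084 0.012] op 0.545 g 72.7 q6 -0.747
26.25 pos [0.4569 0.45   0.0248] F [-0.47  0.53 -2.27] T [-0.006  0.088  0.051] op 0.55 g 72.7 q6 -0.747
26.55 pos [0.4568 0.4498 0.0224] F [ 0.54  0.16 -3.25] T [0.012 0.049 0.014] op 0.547 g 72.7 q6 -0.747
26.85 pos [0.4568 0.4499 0.0204] F [-0.29  0.19 -2.83] T [0.019 0.063 0.024] op 0.542 g 72.8 q6 -0.747
27.15 pos [0.4569 0.45   0.0199] F [-4.78 -3.93 12.09] T [-0.552  0.647  0.022] op 0.547 g 74.9 q6 -0.747
```

Touchdown at the expected height. I'll ease off, release and retreat.

```bash
python3 -m crank '.045 0 0 -.001 0 0 0;.05 0 0 -.001 0 0 0;.055 0 0 -.001 0 0 0;.06 0 0 -.001 0 0 0;.065 0 0 -.001 0 0 0;.07 0 0 -.001 0 0 0;.075 0 0 -.001 0 0 0;.075 0 0 -.001 0 0 0;.075 0 0 -.02 0 0 0;.075 0 0 -.05 0 0 0;.075 0 0 -.09 0 0 0;.075 0 0 -.13 0 0 0;.075 0 0 -.17 0 0 0;.075 -.05 -.05 -.17 0 0 0;.075 -.1 -.1 -.17 0 0 0;.075 -.15 -.15 -.17 0 0 0;.075 -.2 -.2 -.17 0 0 0;.075 -.2 -.2 -.17 0 0 0'; python3 - <<'E'
from h import *
st(); c=manip.read_camera('top'); m=mask('top','strip'); k=cv2.getStructuringElement(cv2.MORPH_ELLIPSE,(9,9))
m=cv2.morphologyEx(m.astype(np.uint8),cv2.MORPH_OPEN,k).astype(float)
x,e=fit([(c,m)],box(.053,.205,.004,.038,1),np.array([.473,.4466,-.148-np.pi/2])); h=-.148; d=x[:2]-[.4729,.4466]
print(np.round(x,4),round(e,3),'head',x[2]+np.pi/2,'mat',np.round([d@[np.cos(h),np.sin(h)],d@[-np.sin(h),np.cos(h)]],4))
cv2.imwrite('pics/t6.png',cv2.resize(c['pixels'][100:350,130:455,::-1],(780,600),interpolation=cv2.INTER_CUBIC))
E
```

```text
t: 28.95
ee_pos: [0.6063, 0.2471, 0.1887]
eef_rot: [0.0, 0.074, 0.997, 0.0]
wrist_force: [1.0, 0.5, -0.3]
opening: 0.877
grip_force: 0.0
28.95 pos [0.6063 0.2471 0.1887] F [ 1.05  0.55 -0.3 ] T [0.007 0.047 0.025] op 0.877 g 0.0 q6 -1.136
[ 0.4859  0.4459 -1.6864] 0.225 head -0.11564843633755251 mat [0.013  0.0012]
```

View pics/t6.png

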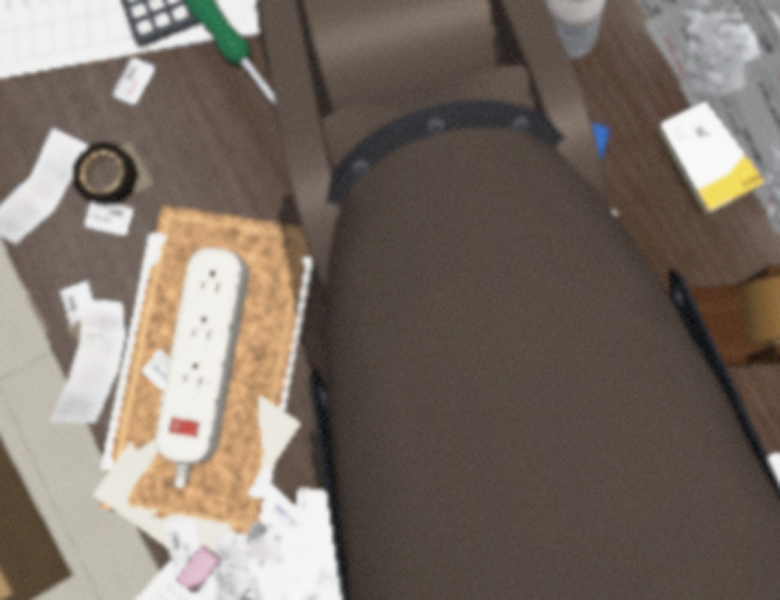

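The strip lies flat, switch up and lengthwise, inside the mat (centred at crop (202,355)), with more than 20 mm to spare at both ends. The arm is clear.

```bash
python3 -c "
from bench import manip
print(manip.sign_off())"
```

```text
the job is handed in; nothing more can be done
None
```

I turned the press handle clockwise to its stop at about 0.24 N m (strain limit 0.36), then laid the strip flat and right way up on the mat, left the press open, and handed the job in at about 29 s; no verdict came back.

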